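# Shut and clip the sandwich press

## Task

The sandwich press has been left standing open. Tip its lid over until it is fully shut, then push the clip at the front of the handle down and in until it is fully home under the lower half of the handle. Only push, with the fingertips or the outside of the fingers: pinch and lift nothing, leave the press standing where it is, and leave the other things alone.

Things in the scene. Friction and masses are not known exactly. Their poses are not given: they have to be found in the camera images.
- press: compact black sandwich press with a steel-topped lid, loose on rubber feet, 1.7 kg in all. Origin: centre of its underside on the worktop; z up, -x out of its front (handle and clip). Lower half 186 x 205 mm (x, y), 46 mm high; lower half of the handle 92 mm wide (y), x -134 to -93 mm, z 30 to 46 mm
- lid_hinge (a point): middle of the lid's hinge line, which runs along the press's y at the back, x +104 mm, z 52 mm in the press frame; fixed to the press, axes as the press
- press_lid (a joint): angle of the lid in rad: 0 fully shut, 1.57 upright, up to 1.8 leaning back open (starts 1.6 to 1.78). Lid 0.35 kg; stiff hinge (0.45 N m friction): the lid stays wherever it is left and has to be pushed over and all the way down on its outer face
- lid_top (a point): point on the middle of the lid's outer (steel) face, 179 mm from the hinge and 14 mm inside the front edge; turns with the lid, local z straight out of the outer face. The lid is 205 mm wide (y), 26 mm thick. Shut, its outer face is flat at 80 mm above the worktop, its handle half (92 mm wide) ends at x -134 mm, z 54 to 70 mm in the press frame
- press_clip (a joint): angle of the clip in rad relative to the lid: 0 fully home (hanging straight down in front of the handle, hook under the lower half), 1.57 sticking straight out in front of the handle once the lid is shut, 2.1 raised farthest (starts 1.6 to 2.0). Stays where it is left; 1 to 2 N at its free edge moves it
- clip_edge (a point): middle of the clip's free, hooked edge. The clip is a grey plate 34 mm wide (y), 6 mm thick, 44 mm long; with the lid shut it pivots about a line along the press's y at x -138 mm, z 64 mm in the press frame; this point is 40 mm from that line. At home the clip's outer face is at x -146 mm and this point at z 24 mm
- spice_jar: bystander: spice jar with a yellow-brown cap, 42 x 42 x 96 mm, standing; origin at the centre of its underside
- onion: bystander: red onion, 84 x 81 x 82 mm; origin at the centre of its underside
- lemon: bystander: lemon, 73 x 53 x 53 mm; origin at the centre of its underside
- tuna_tin: bystander: flat round food tin, 86 mm across and 40 mm high; origin at the centre of its underside
- garlic: bystander: garlic bulb, 56 x 56 x 56 mm; origin at the centre of its underside
- tongs: bystander: steel tongs lying flat, 330 x 65 x 39 mm (long axis its x); origin at the centre of its underside

How it is judged:
By the outcome, as a careful person would: the job done as asked, in the order asked, and still so for the second after the job is handed in, with the robot touching nothing.
It also fails if it takes over 48 s, if anything falls off the work surface, if the arm or the gripper's body presses on something with over 40 N, if the wrist force passes 120 N, or if a joint passes its speed limit or range.

## Robot

A 6-joint arm with a two-finger parallel gripper is mounted at the origin on a cart in front of the work surface, level with it; the furniture and walls round the work are solid. World frame = base frame: x ahead of the robot, y to its left, z up, the work surface at z = 0. Lengths are in m, angles in rad, forces in N, time in s.
With the tool pointing down it reaches from about 0.3 to 0.775 m from the base axis. Payload 14.6 kg.
Tool frame: the origin (TCP) lies at the very end of the fingers, on their centre line; the grasp point (between the pads) lies 19 mm behind it (ctrl.tcp_to_grasp is the distance from the TCP to the grasp point, in m); z points along the fingers, y is the line along which they close (so a half turn about z gives the same grasp; the last joint's range is limited). The gripper opens to 94 mm and grips with 3 to 60 N. Pads are 16 mm wide; open, the fingers measure 119 mm over their backs; the gripper's body (75 mm by 177 mm) begins 78 mm behind the grasp point.
Start: joints at [1.118, 0.3, 1.521, -0, 1.321, -0.067], TCP at [0.207, 0.51, 0.168] pointing down, gripper open.
Joint ranges: [-3.03, 3.03], [-0.79, 2.21], [0.23, 2.52], [-1.04, 4.18], [0, 3.07], [-2.55, 2.55]. Speed limits (rad/s): [2.22, 2.22, 2.57, 3.14, 3.14, 3.14].

## Interface

Orientations are given as a unit quaternion [w, x, y, z].
In Python, from workcell import ctrl gives the robot as it stands.
- The arm moves only by the tool drive_tool, never from a script. Its argument "series" is text: rows parted by semicolons, each of 5 numbers parted by spaces: the shift along the world's x, y, z in mm, then the turn about the world's z in rad, then the closure, from -1 (fully open) to 1 (shut). A call has 1 to 20 rows; each row shifts and turns the commanded pose from where the row before left it; what a row does not reach is not made up. A row lasts 1/8 s, in which the tool goes at most 62.5 mm and 10.7 degrees, less where a joint would pass 70% of its speed; a pose out of reach is approached as far as the arm can. A call with a gripper value outside its range is refused whole. The fingers move at their own pace and stop on an object; "force" is the grip in N (left out, the last holds). Time passes only in rows, so rows that do not move let the fingers close. It gives the time, the measured TCP pose, the force, the opening and the grip force at its end, in the units of the state.
- ctrl.get_obs(): the state, without advancing time (a new reading comes with each control period).
- ctrl.grab_frame(name): name is "side" or "top"; returns a dict with "pixels" (420x560x3 uint8, blue, green, red), "depth" (420x560 float32, m along the optical axis (not along the pixel's ray), 0 where there is no reading), "intrinsics" (3x3 intrinsics, pixels), "distortion" ([k1, k2, p1, p2, k3] as OpenCV has them; the pictures are not rectified), "xyz" and "orientation" of the camera in the world. Camera axes: x right, y up, looking along -z (the intrinsics and any distortion apply to the point x, -y, -z); pixel columns grow to the right and rows downward; lengths in m; the calibration is good to about 2 mm. A picture is of the moment at which its call begins.
- ctrl.hand_in(): hands the job in; it is judged then, once.
The state is a dict: "t": time; "joint_positions": joint angles; "qd": joint speeds; "joint_efforts": joint torques, N m; "tcp_pos": TCP position; "eef_rot": TCP orientation; "ft_force": force on the tool from outside, world axes, zero at the start; "wrist_torque": the same for the moment, N m; "grip_width": finger opening in m; "grip_force": force on a finger pad.
Only numpy, scipy, OpenCV 4.12 (cv2) and the standard library are available. Lean on these libraries where they do the work, as an engineer would, in place of code of your own. Each camera call takes 0.05 s, during which the arm holds its last target. There are 200 camera calls.

## Working session

There is one attempt and no reset: what is moved stays moved. The work goes in short steps, Python scripts to look and compute and a tool call to move; the robot and the scene stay as the last step left them, time stands still between calls to the robot, and variables do not carry over. Pictures are saved under pics/ and viewed, at most 10 in all, crops included, and the job is handed in when it is done.

Besides the shell and the picture viewer there is one more tool, called after ">>>" as a command line: name --argument value ..., lists and objects as JSON in quotes. drive_tool: Moves the arm, as the interface text tells. Its arguments: {"type":"object","properties":{"series":{"type":"string"},"force":{"type":"number"}},"required":["series"]}

```bash
mkdir -p pics; cat > h.py <<'E'
import numpy as np, cv2
from scipy.spatial.transform import Rotation as R
from workcell import ctrl
def grab(n,save=None):
    f=ctrl.grab_frame(n)
    if save: cv2.imwrite('pics/'+save,f['pixels'])
    q=np.array(f['orientation']); f['R']=R.from_quat([q[1],q[2],q[3],q[0]]).as_matrix() if q.size==4 else q
    return f
def cloud(f):
    h,w=f['depth'].shape
    u,v=np.meshgrid(np.arange(w),np.arange(h))
    p=cv2.undistortPoints(np.stack([u,v],-1).reshape(-1,1,2).astype(np.float64),np.array(f['intrinsics']),np.array(f['distortion'])).reshape(h,w,2)
    d=f['depth']
    c=np.stack([p[...,0]*d,-p[...,1]*d,-d],-1)
    P=c@f['R'].T+np.array(f['xyz']); P[d==0]=np.nan
    return P
E
python3 - <<'E'
from h import *
for n in('top','side'):
    f=grab(n,n+'1.png'); print(n,f['xyz'],f['R'].round(2).tolist()); np.save(n+'1.npy',cloud(f))
print(ctrl.get_obs())
E
```

```text
top [ 0.34580071 -0.16905827  1.44878756] [[-0.01, 0.99, -0.17], [-1.0, -0.01, -0.02], [-0.02, 0.17, 0.99]]
side [0.25389066 0.97695392 0.55500677] [[-0.96, 0.09, -0.25], [-0.27, -0.35, 0.9], [-0.01, 0.93, 0.36]]
{'t': 0.1, 'joint_positions': array([ 1.11841017e+00,  3.00392195e-01,  1.52150240e+00, -2.70987451e-05,
        1.32072095e+00, -6.65792131e-02]), 'qd': array([-0.0001033 , -0.00133765, -0.0009423 , -0.00101728, -0.00243619,
        0.00060421]), 'joint_efforts': array([ 2.42863942e-03, -5.32637036e+01, -3.53289127e+01,  7.10079493e-02,
        2.34062446e-02, -4.27278053e-06]), 'tcp_pos': array([0.20684884, 0.50932639, 0.16776292]), 'eef_rot': array([-1.18541073e-04,  1.91705993e-01,  9.81452266e-01, -4.97694863e-04]), 'ft_force': array([-0.44825551, -0.60133755, -0.97064549]), 'wrist_torque': array([ 0.03213912,  0.01205067, -0.01587348]), 'grip_force': 0.0, 'grip_width': 0.094330643170954}
```

View pics/top1.png

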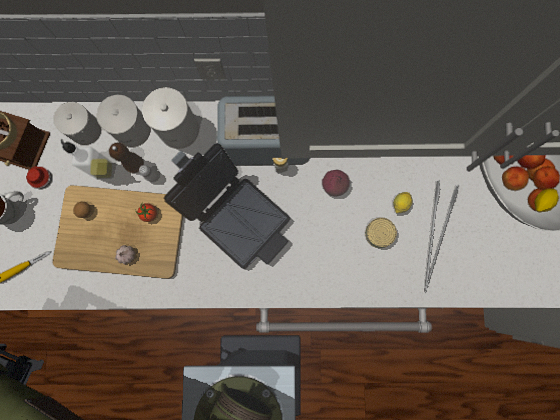

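View pics/side1.png

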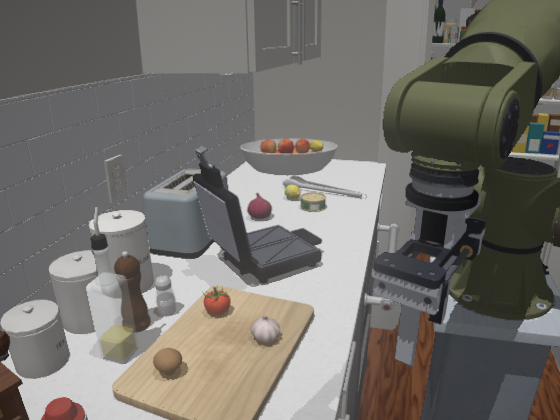

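The press base is around (245,222) in the top view. Its handle points lower-right to (275,248), the hinge is at the upper-left, and the lid leans back towards (200,180) with the clip at about (180,158). A toaster and canisters stand behind it. Next I'll measure the press.

```bash
python3 - <<'E'
from h import *
T=np.load('top1.npy'); S=np.load('side1.npy'); im=cv2.imread('pics/top1.png'); si=cv2.imread('pics/side1.png')
np.set_printoptions(precision=3,suppress=True)
dark=im.max(2)<85
u,v=np.meshgrid(np.arange(560),np.arange(420))
m=dark&(u>160)&(u<295)&(v>140)&(v<272)
z=T[...,2]
b=m&(z>.03)&(z<.056)&(v>175)
print('table z',np.nanmedian(z[200:280,300:350]),'base z',np.median(z[b]),b.sum())
k=np.uint8(b)
c=max(cv2.findContours(k,0,2)[0],key=cv2.contourArea)
mm=np.zeros_like(k);cv2.drawContours(mm,[c],-1,1,-1);b&=mm>0
P=T[b][:,:2].astype(np.float32)
# body w/o handle via minAreaRect of opened mask
ko=cv2.morphologyEx(np.uint8(b),cv2.MORPH_OPEN,np.ones((3,3)))
print('rect all',cv2.minAreaRect(P),P.mean(0))
for p in [(270,247),(263,268),(290,237),(250,265),(290,218),(243,180),(200,220),(205,215),(180,158),(187,152),(225,150),(170,195),(205,215),(240,178),(250,105),(228,150),(165,105),(148,172),(115,62),(300,140)]:
    print(p,T[p[1],p[0]],im[p[1],p[0]])
print('cabinet');print(T[100,350],T[140,400],T[20,330],T[150,320])
# lid points
l=m&(z>.09); print('lid n',l.sum()); Q=T[l]
Q0=Q.mean(0);w=np.linalg.svd(Q-Q0,full_matrices=False);print(Q0,w[1],w[2]); print(Q.min(0),Q.max(0))
print('side');
for p in [(203,158),(212,158),(200,190),(222,185),(245,260),(225,250),(320,240),(205,175),(197,205)]: print(p,S[p[1],p[0]],si[p[1],p[0]])
cv2.imwrite('pics/crop1.png',np.hstack([cv2.resize(im[130:280,155:305],(400,400),interpolation=2),cv2.resize(si[140:290,180:330],(400,400),interpolation=2)]))
E
```

```text
table z -3.944796305832554e-05 base z 0.046470104491667774 3147
rect all ((0.5520380735397339, -0.025781437754631042), (0.24653306603431702, 0.20434007048606873), 47.26548385620117) [ 0.561 -0.026]
(270, 247) [ 0.485 -0.094  0.051] [65 64 64]
(263, 268) [ 0.428 -0.071  0.001] [174 180 182]
(290, 237) [ 0.52  -0.152  0.004] [182 183 185]
(250, 265) [ 0.437 -0.033  0.001] [ 99 101 102]
(290, 218) [ 0.579 -0.152 -0.008] [79 81 82]
(243, 180) [ 0.688 -0.013  0.037] [33 33 33]
(200, 220) [0.565 0.109 0.055] [44 45 51]
(205, 215) [0.58  0.095 0.051] [40 39 42]
(180, 158) [0.674 0.107 0.322] [101  98  92]
(187, 152) [ 0.788  0.166 -0.003] [92 95 95]
(225, 150) [0.744 0.024 0.155] [60 57 58]
(170, 195) [0.6   0.149 0.243] [53 53 57]
(205, 215) [0.58  0.095 0.051] [40 39 42]
(240, 178) [0.703 0.    0.   ] [77 78 78]
(250, 105) [ 0.866 -0.046  0.175] [124 135 138]
(228, 150) [0.743 0.015 0.161] [55 57 52]
(165, 105) [0.865 0.187 0.184] [160 167 169]
(148, 172) [0.703 0.257 0.082] [86 88 88]
(115, 62) [0.952 0.299 0.261] [69 67 65]
(300, 140) [ 0.629 -0.178  0.586] [68 69 74]
cabinet
[ 0.638 -0.253  0.749] [ 0.638 -0.369  0.553] [ 0.638 -0.208  0.965] [ 0.629 -0.218  0.524]
lid n 3803
[0.662 0.046 0.211] [6.632 5.033 1.969] [[-0.023  0.483 -0.875]
 [-0.525  0.74   0.421]
 [ 0.851  0.469  0.237]]
[ 0.564 -0.167  0.09 ] [0.759 0.165 0.585]
side
(203, 158) [0.665 0.126 0.308] [73 71 68]
(212, 158) [ 0.951 -0.544  0.116] [108 106 106]
(200, 190) [0.707 0.069 0.212] [100  93  93]
(222, 185) [0.624 0.126 0.249] [51 49 50]
(245, 260) [0.57  0.148 0.083] [54 55 57]
(225, 250) [0.645 0.086 0.068] [67 65 66]
(320, 240) [ 0.441 -0.08   0.042] [73 73 74]
(205, 175) [0.679 0.094 0.259] [43 42 42]
(197, 205) [0.745 0.018 0.151] [87 84 80]
```

View pics/crop1.png

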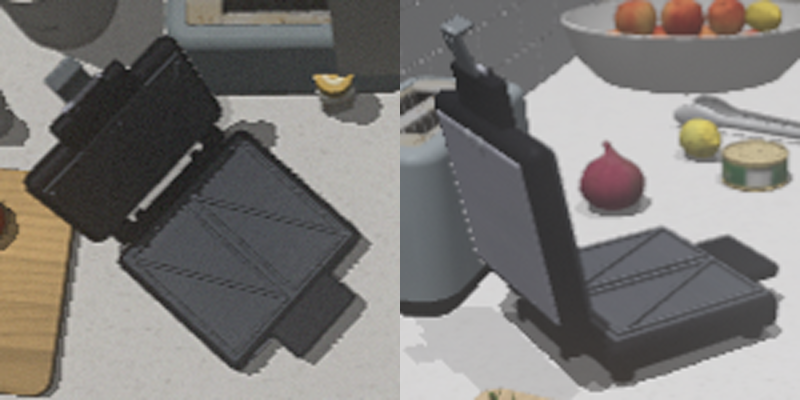

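The crop shows the clip sticking up above the lid handle, canted towards the outer face, and the space behind the lid is free. Next I'll refine the press frame and the lid angle.

```bash
python3 - <<'E'
from h import *
np.set_printoptions(precision=4,suppress=True)
T=np.load('top1.npy'); S=np.load('side1.npy'); im=cv2.imread('pics/top1.png'); si=cv2.imread('pics/side1.png')
u,v=np.meshgrid(np.arange(560),np.arange(420))
A=np.vstack([T[(u>160)&(u<295)&(v>140)&(v<272)&(im.max(2)<110)],S[(u>185)&(u<325)&(v>145)&(v<280)&(si.max(2)<120)]])
A=A[np.isfinite(A).all(1)&(A[:,0]<.79)&(A[:,0]>.42)&(A[:,1]>-.14)&(A[:,1]<.2)]
B=A[(A[:,2]>.04)&(A[:,2]<.052)][:,:2]
# yaw minimising the bounding extents
best=None
def ext(q,a):
    c,s=np.cos(a),np.sin(a); X=q@[c,s];Y=q@[-s,c]; return X,Y
for a in np.radians(np.arange(40,55,.25)):
    X,Y=ext(B,a); w=np.diff(np.percentile(Y,[1,99]))[0]
    if best is None or w<best[0]: best=(w,a)
L=A[(A[:,2]>.1)&(A[:,2]<.24)]
for _ in range(1): 
    # lid direction in top view: points from top camera are inner face
    pass
LT=T[(u>160)&(u<240)&(v>140)&(v<225)&(im.max(2)<110)]; LT=LT[(LT[:,2]>.1)&(LT[:,2]<.23)&(LT[:,0]<.79)]
n=None;Q=LT
for _ in range(6):
    c=Q.mean(0);n=np.linalg.svd(Q-c,full_matrices=False)[2][2];n*=np.sign(n[0]);r=(LT-c)@n;Q=LT[abs(r)<.006]
print('inner plane n',n,len(Q),'yaw',np.degrees(np.arctan2(n[1],n[0])),'angle',np.pi/2+np.arcsin(-n[2]) , np.pi/2+np.arcsin(n[2]))
print('base yaw',np.degrees(best[1]),best[0])
for yaw in (best[1],np.arctan2(n[1],n[0])):
    X,Y=ext(B,yaw); print(np.degrees(yaw),'X',np.percentile(X,[.5,50,99.5]),'Y',np.percentile(Y,[1,99]))
    ox=np.percentile(X,.5)+.134; oy=np.percentile(Y,[1,99]).mean()
    print('origin',ox*np.cos(yaw)-oy*np.sin(yaw),ox*np.sin(yaw)+oy*np.cos(yaw))
    X,Y=ext(A[:,:2],yaw);X-=ox;Y-=oy;Z=A[:,2]
    for z0 in np.arange(.06,.35,.02):
        k=(abs(Z-z0)<.01)&(abs(Y)<.13)
        if k.sum()>10: print('z%.2f'%z0,k.sum(),'X',np.percentile(X[k],[2,50,98]),'Y',np.percentile(Y[k],[2,98]))
q=ctrl.get_obs()['eef_rot'];print('tool',R.from_quat([q[1],q[2],q[3],q[0]]).as_matrix())
E
```

```text
inner plane n [ 0.6696  0.7175 -0.192 ] 1693 yaw 46.97749002416063 angle 1.7639489600032077 1.3776436935865854
base yaw 40.0 0.21567516159055683
40.0 X [0.2864 0.4098 0.6041] Y [-0.4819 -0.2662]
origin 0.5624750721841818 -0.01630666548494747
z0.06 1843 X [-0.0912  0.013   0.1904] Y [-0.1043  0.1005]
z0.08 604 X [0.0921 0.1251 0.1968] Y [-0.1146  0.1221]
z0.10 675 X [0.0933 0.1281 0.1955] Y [-0.1162  0.1225]
z0.12 701 X [0.0976 0.1276 0.1927] Y [-0.1177  0.1227]
z0.14 725 X [0.1018 0.1304 0.1904] Y [-0.1206  0.1232]
z0.16 725 X [0.107  0.1343 0.1884] Y [-0.119   0.1239]
z0.18 640 X [0.11   0.1309 0.1663] Y [-0.1184  0.1247]
z0.20 580 X [0.114  0.1331 0.1662] Y [-0.0713  0.1251]
z0.22 615 X [0.1173 0.1357 0.1694] Y [-0.0708  0.126 ]
z0.24 1085 X [0.1231 0.1437 0.1683] Y [-0.0717  0.1237]
z0.26 306 X [0.1358 0.1458 0.1625] Y [-0.0182  0.0717]
z0.28 440 X [0.1401 0.1515 0.1654] Y [-0.0191  0.0713]
z0.30 137 X [0.1499 0.1643 0.1747] Y [0.0051 0.0468]
z0.32 126 X [0.1591 0.1698 0.1798] Y [0.0098 0.0456]
46.97749002416063 X [0.2378 0.3622 0.5458] Y [-0.546  -0.3187]
origin 0.569742566852841
[... 185 characters left out ...]
0.1184]
z0.12 695 X [0.1072 0.1355 0.1822] Y [-0.1173  0.1181]
z0.14 717 X [0.1114 0.1375 0.1795] Y [-0.1212  0.118 ]
z0.16 718 X [0.1151 0.1397 0.1776] Y [-0.1201  0.1179]
z0.18 634 X [0.1186 0.1328 0.157 ] Y [-0.12    0.1184]
z0.20 580 X [0.1233 0.1365 0.1605] Y [-0.0771  0.1186]
z0.22 615 X [0.1264 0.1346 0.1634] Y [-0.0773  0.119 ]
z0.24 1085 X [0.1325 0.1475 0.1624] Y [-0.0804  0.1163]
z0.26 306 X [0.1409 0.1472 0.1613] Y [-0.0261  0.0637]
z0.28 440 X [0.1448 0.1544 0.1653] Y [-0.0282  0.0628]
z0.30 137 X [0.1523 0.1663 0.1765] Y [-0.0041  0.0367]
z0.32 126 X [0.1614 0.1718 0.1817] Y [-0.0007  0.0344]
tool [[-0.9265  0.3763 -0.0004]
 [ 0.3763  0.9265 -0.0009]
 [ 0.     -0.001  -1.    ]]
```

>>> drive_tool --series "0 0 50 0 1;0 0 50 0 1;10 -10 50 -0.04 1;42 -26 42 -0.04 1;44 -29 0 -0.04 1;44 -29 0 -0.04 1;44 -29 0 -0.04 1;44 -29 0 -0.04 1;44 -29 0 -0.04 1;44 -29 0 -0.04 1;44 -29 0 -0.04 1;44 -29 0 -0.005 1;44 -25 0 0 1;0 0 0 0 1;0 0 0 0 1"

```text
t: 1.98
tcp_pos: [0.6532, 0.2178, 0.3583]
eef_rot: [-0.0, 0.367, 0.93, -0.0]
ft_force: [0.3, 0.1, 0.8]
grip_width: 0.0004
grip_force: 0.0
```

>>> drive_tool --series "0 0 -50 0 1;0 0 -50 0 1;0 0 -48 0 1;-17 -18 0 0 1;-17 -18 0 0 1;0 0 0 0 1"

```text
t: 2.72
tcp_pos: [0.6183, 0.1818, 0.2125]
eef_rot: [0.001, 0.366, 0.93, 0.001]
ft_force: [-0.1, -0.5, 0.1]
grip_width: 0.0006
grip_force: 0.0
```

```bash
cat >> h.py <<'E'
O=np.array([.5566,-.0131]);C,Sn=np.cos(np.radians(47)),np.sin(np.radians(47))
def press(p): d=np.asarray(p)[:2]-O; return np.round([1e3*(d@[C,Sn]),1e3*(d@[-Sn,C])],1)
E
python3 - <<'E'
from h import *
a=grab('top')['pixels'];b=grab('side')['pixels']
cv2.imwrite('pics/c2.png',np.hstack([cv2.resize(a[120:290,140:310],(400,400)),cv2.resize(b[110:310,150:350],(400,400))]))
o=ctrl.get_obs();print(o['tcp_pos'],press(o['tcp_pos']),o['ft_force'])
E
```

```text
[0.61916476 0.18242176 0.21179211] [185.7  87.6] [-0.36914424  0.0985181   0.15066921]
```

View pics/c2.png

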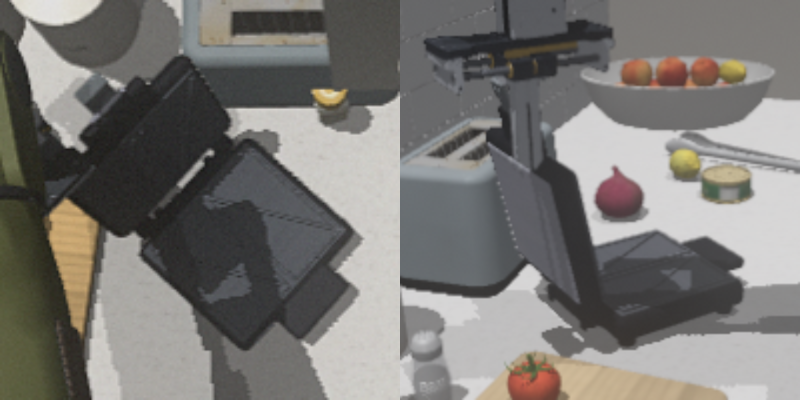

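```bash
python3 - <<'E'
from h import *
f=grab('side');b=f['pixels']
cv2.imwrite('pics/c3.png',cv2.resize(np.clip(b[130:230,170:270]*1.6,0,255).astype(np.uint8),(600,600),interpolation=0))
P=cloud(f)
for v in range(150,212,6): print(v,[(u,*press(P[v,u]),round(P[v,u,2]*1e3)) for u in (205,212,217,222)])
E
```

```text
150 [(205, np.float64(204.3), np.float64(102.2), 348), (212, np.float64(188.4), np.float64(99.4), 345), (217, np.float64(178.4), np.float64(100.9), 344), (222, np.float64(-191.3), np.float64(-715.0), 124)]
156 [(205, np.float64(198.5), np.float64(85.3), 331), (212, np.float64(188.4), np.float64(97.3), 332), (217, np.float64(177.0), np.float64(95.7), 330), (222, np.float64(-188.9), np.float64(-713.0), 100)]
162 [(205, np.float64(197.7), np.float64(80.9), 318), (212, np.float64(190.3), np.float64(100.0), 321), (217, np.float64(177.7), np.float64(95.5), 318), (222, np.float64(-185.2), np.float64(-708.0), 77)]
168 [(205, np.float64(198.3), np.float64(80.1), 305), (212, np.float64(189.3), np.float64(95.5), 307), (217, np.float64(179.6), np.float64(98.1), 306), (222, np.float64(-184.9), np.float64(-710.9), 51)]
174 [(205, np.float64(161.2), np.float64(-17.4), 261), (212, np.float64(191.4), np.float64(98.4), 296), (217, np.float64(180.1), np.float64(97.4), 293), (222, np.float64(17.9), np.float64(-249.5), 177)]
180 [(205, np.float64(157.6), np.float64(-29.5), 243), (212, np.float64(192.7), 
[... 431 characters left out ...]
17, np.float64(183.2), np.float64(98.6), 256), (222, np.float64(158.3), np.float64(66.8), 242)]
198 [(205, np.float64(159.2), np.float64(-34.0), 197), (212, np.float64(163.3), np.float64(20.0), 214), (217, np.float64(163.7), np.float64(49.9), 224), (222, np.float64(162.3), np.float64(74.2), 231)]
204 [(205, np.float64(156.9), np.float64(-43.1), 178), (212, np.float64(158.4), np.float64(5.3), 194), (217, np.float64(161.5), np.float64(42.3), 207), (222, np.float64(161.5), np.float64(70.3), 216)]
210 [(205, np.float64(152.6), np.float64(-57.5), 157), (212, np.float64(155.2), np.float64(-5.2), 175), (217, np.float64(157.1), np.float64(29.5), 187), (222, np.float64(159.1), np.float64(62.7), 199)]
```

View pics/c3.png

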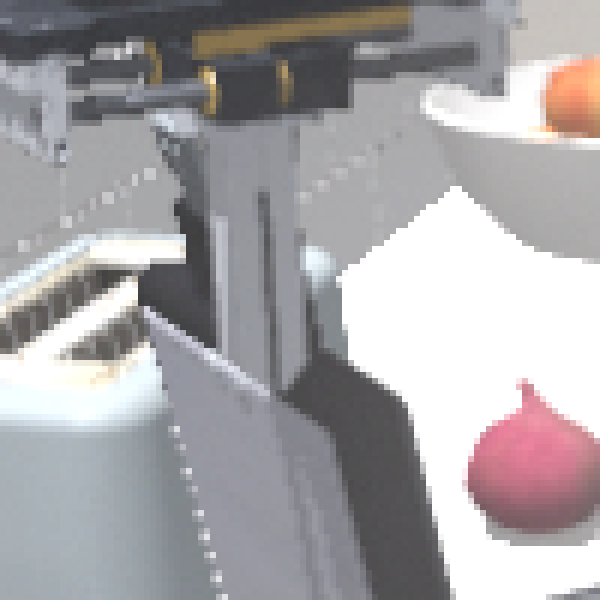

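```bash
python3 - <<'E'
from h import *
f=grab('side');P=cloud(f)
t=ctrl.get_obs()['tcp_pos']
for dz in (0,.02,.04,.06):
    c=f['R'].T@(t+[0,0,dz]-np.array(f['xyz']))
    print(dz,cv2.projectPoints(np.array([[c[0],-c[1],-c[2]]]),np.zeros(3),np.zeros(3),np.array(f['intrinsics']),np.array(f['distortion']))[0].ravel(), 'depth',-c[2])
for v in range(188,204,2): print(v,f['depth'][v,208:226:2].round(3))
E
```

```text
0 [215.0022306  210.76844307] depth 0.9300889080287351
0.02 [214.38865975 201.88661532] depth 0.9228285556428908
0.04 [213.77094872 192.86592218] depth 0.9155682032570464
0.06 [213.14929793 183.7054529 ] depth 0.9083078508712019
188 [0.905 0.898 0.899 0.901 0.904 0.906 0.907 0.964 0.967]
190 [0.909 0.898 0.9   0.902 0.907 0.906 0.909 0.955 0.952]
192 [1.003 0.989 0.898 0.904 0.909 0.908 0.956 0.948 0.943]
194 [1.008 0.993 0.987 0.905 0.91  0.961 0.951 0.944 0.941]
196 [1.015 1.002 0.992 0.978 0.968 0.959 0.955 0.944 0.934]
198 [1.024 1.008 0.996 0.984 0.974 0.963 0.954 0.942 0.934]
200 [1.03  1.016 1.003 0.989 0.98  0.965 0.954 0.944 0.938]
202 [1.036 1.022 1.006 0.996 0.981 0.971 0.956 0.947 0.939]
```

>>> drive_tool --series "0 0 -20 0 1;0 0 -18 0 1;0 0 0 0 1"

```text
t: 3.3
tcp_pos: [0.6188, 0.1816, 0.1709]
eef_rot: [-0.001, 0.367, 0.93, -0.001]
ft_force: [-1.0, -0.2, 0.3]
grip_width: 0.0008
grip_force: 0.0
```

```bash
python3 - <<'E'
from h import *
f=grab('side');P=cloud(f);print(ctrl.get_obs()['tcp_pos'],ctrl.get_obs()['ft_force'],ctrl.tcp_to_grasp)
cv2.imwrite('pics/c4.png',cv2.resize(np.clip(f['pixels'][130:230,170:270]*1.6,0,255).astype(np.uint8),(600,600),interpolation=0))
for v in range(190,226,3): print(v,f['depth'][v,208:226:2].round(3),P[v,214])
E
```

```text
[0.619299   0.18165912 0.17224461] [0.20147242 0.79860665 1.25826007] 0.0188
190 [0.908 0.897 0.9   0.902 0.908 0.91  0.909 0.953 0.952] [0.61390429 0.19233149 0.26113661]
193 [0.914 0.902 0.904 0.906 0.908 0.91  0.911 0.946 0.941] [0.61494217 0.19106067 0.25411203]
196 [0.917 0.906 0.906 0.908 0.911 0.909 0.914 0.943 0.935] [0.61556711 0.1906991  0.24738644]
199 [0.921 0.912 0.906 0.907 0.914 0.916 0.913 0.916 0.936] [0.61464484 0.19370608 0.24196506]
202 [0.924 0.916 0.91  0.914 0.915 0.916 0.919 0.921 0.938] [0.61671486 0.19022552 0.23391029]
205 [1.043 0.919 0.912 0.911 0.917 0.92  0.922 0.922 0.943] [0.61513102 0.19467509 0.2290635 ]
208 [1.05  0.919 0.913 0.917 0.918 0.92  0.925 0.925 0.949] [0.61680176 0.19208304 0.22126113]
211 [1.06  1.045 1.035 0.918 0.921 0.922 0.927 0.973 0.956] [0.61676103 0.19320309 0.21498671]
214 [1.073 1.061 1.044 1.032 1.015 1.003 0.988 0.978 0.967] [0.66100475 0.0988073  0.16642751]
217 [1.083 1.071 1.048 1.04  1.028 1.012 1.    0.986 0.977] [0.66357797 0.09443583 0.15680456]
220 [1.094 1.077 1.059 1.049 1.034 1.022 1.008 0.995 0.984] [0.66673513 0.08883006 0.14649299]
223 [1.103 1.088 1.071 1.058 1.044 1.028 1.019 1.003 0.992] [0.66961645 0.08384236 0.13632723]
```

View pics/c4.png

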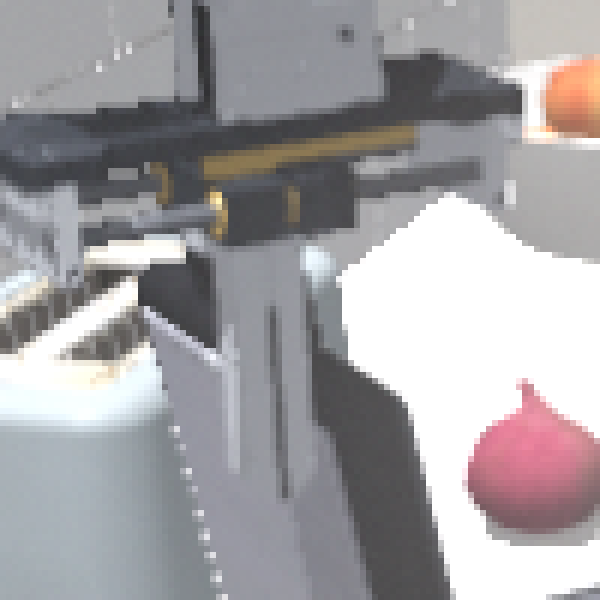

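>>> drive_tool --series "-10.2 -11 0 0 1;-10.2 -11 0 0 1;-10.2 -11 0 0 1;-10.2 -11 1 0 1;-10.2 -11 0 0 1;-10.2 -11 0 0 1;-10.2 -11 -1 0 1;0 0 0 0 1"

```text
t: 4.35
tcp_pos: [0.5475, 0.1038, 0.1729]
eef_rot: [-0.0, 0.367, 0.93, -0.0]
ft_force: [-0.2, -0.4, 0.4]
grip_width: 0.0004
grip_force: 0.0
```

```bash
python3 - <<'E'
from h import *
a=grab('top')['pixels'];b=grab('side')['pixels']
cv2.imwrite('pics/c5.png',np.hstack([cv2.resize(a[120:290,140:310],(400,400)),cv2.resize(b[110:310,150:350],(400,400))]))
o=ctrl.get_obs();print(o['tcp_pos'],press(o['tcp_pos']),o['ft_force'])
E
```

```text
[0.54804637 0.1044621  0.17281873] [80.1 86.4] [-0.75945964 -1.07567089  0.23857005]
```

View pics/c5.png

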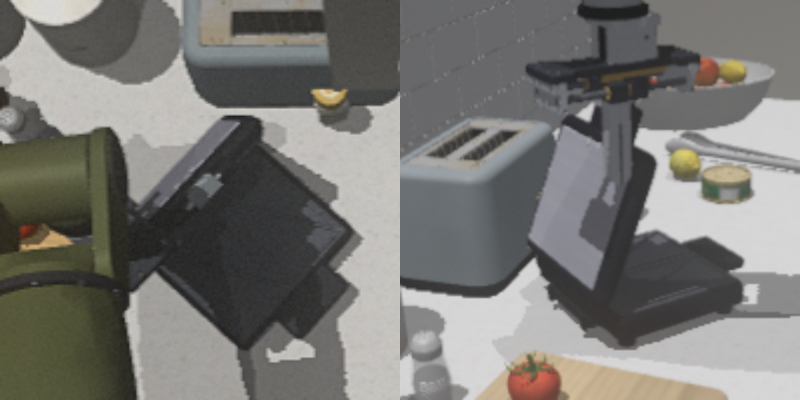

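>>> drive_tool --series "-10 -10.7 -4 0 1;-10 -10.7 -5 0 1;-10 -10.7 -7 0 1;-6.8 -7.3 -7 0 1;-6.8 -7.3 -7 0 1;-6.8 -7.3 -8 0 1;-6.8 -7.3 -8 0 1;-4.9 -5.3 -10 0 1;-4.9 -5.3 -10 0 1;-4.9 -5.3 -10 0 1;-4.9 -5.3 -10 0 1;0 0 0 0 1"

```text
t: 5.95
tcp_pos: [0.4706, 0.0217, 0.086]
eef_rot: [-0.001, 0.367, 0.93, -0.0]
ft_force: [1.4, -0.9, -0.1]
grip_width: 0.0008
grip_force: 0.0
```

```bash
python3 - <<'E'
from h import *
a=grab('top')['pixels'];b=grab('side')['pixels']
cv2.imwrite('pics/c6.png',np.hstack([cv2.resize(a[120:290,140:310],(400,400)),cv2.resize(b[110:310,150:350],(400,400))]))
o=ctrl.get_obs();print(o['tcp_pos'],press(o['tcp_pos']),o['ft_force'])
E
```

```text
[0.47139507 0.02198822 0.08687025] [-32.4  86.2] [0.32427581 0.57775967 0.01085564]
```

View pics/c6.png

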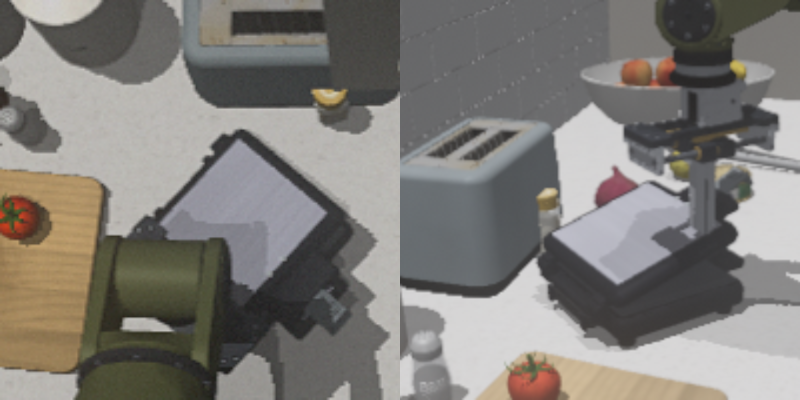

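>>> drive_tool --series "0 0 30 0 1;16 -34 0 0 1;16 -34 0 0 1;0 0 -25 0 1;0 0 -12 0 1;0 0 -12 0 1;0 0 -10 0 1;0 0 -8 0 1;0 0 0 0 1"

```text
t: 7.18
tcp_pos: [0.503, -0.0459, 0.0493]
eef_rot: [-0.0, 0.367, 0.93, -0.0]
ft_force: [-0.6, -0.4, -0.1]
grip_width: 0.0006
grip_force: 0.0
```

>>> drive_tool --series "0 0 -3 0 1;0 0 0 0 1"

```text
t: 7.42
tcp_pos: [0.5033, -0.046, 0.0468]
eef_rot: [0.0, 0.367, 0.93, 0.0]
ft_force: [0.3, -0.4, -0.5]
grip_width: 0.0005
grip_force: 0.0
```

>>> drive_tool --series "0 0 -3 0 1;0 0 0 0 1"

```text
t: 7.68
tcp_pos: [0.5032, -0.046, 0.0436]
eef_rot: [-0.0, 0.367, 0.93, -0.0]
ft_force: [0.0, 0.0, -0.0]
grip_width: 0.0006
grip_force: 0.0
```

>>> drive_tool --series "0 0 -3 0 1;0 0 0 0 1"

```text
t: 7.92
tcp_pos: [0.5035, -0.0461, 0.0427]
eef_rot: [0.001, 0.367, 0.93, 0.0]
ft_force: [-12.1, 1.0, 26.5]
grip_width: 0.0003
grip_force: 13.6
```

>>> drive_tool --series "0 0 -2 0 1;0 0 0 0 1"

```text
t: 8.18
tcp_pos: [0.5037, -0.0462, 0.0425]
eef_rot: [0.001, 0.367, 0.93, 0.0]
ft_force: [-22.6, 2.1, 49.3]
grip_width: 0.0003
grip_force: 25.0
```

```bash
python3 - <<'E'
from h import *
np.set_printoptions(precision=4,suppress=True)
o=ctrl.get_obs();print(o['tcp_pos'],press(o['tcp_pos']),o['ft_force'],o['joint_efforts'])
f=grab('side');P=cloud(f);g=grab('top');Q=cloud(g)
for D in (P,Q):
    d=D[...,:2]-O;X=d@[C,Sn];Y=d@[-Sn,C];Z=D[...,2]
    for x0 in (60,20,-20,-50,-80):
        k=(abs(X*1e3-x0)<6)&(abs(Y)>.03)&(abs(Y)<.085)&(Z>.04)&(Z<.16); print(x0,k.sum(),np.percentile(Z[k],[10,50,90]) if k.sum() else '')
    k=(abs(X*1e3+48)<25)&(abs(Y)<.025)&(Z>.04)&(Z<.16);print('finger zone',np.percentile(Z[k],[1,5,20,50]))
E
```

```text
[ 0.5037 -0.0462  0.0425] [-60.3  16.1] [-22.569    2.0763  49.3386] [  0.0379 -28.3812 -24.061    0.4166  -5.9601   0.0016]
60 93 [0.0795 0.081  0.0821]
20 85 [0.0798 0.081  0.0825]
-20 86 [0.0799 0.0812 0.0823]
-50 89 [0.0795 0.0809 0.0821]
-80 38 [0.0779 0.0792 0.0808]
finger zone [0.0796 0.0804 0.0816 0.1062]
60 144 [0.0761 0.0794 0.083 ]
20 81 [0.0767 0.0803 0.0831]
-20 56 [0.0766 0.0802 0.0824]
-50 24 [0.0764 0.0797 0.0825]
-80 74 [0.0736 0.078  0.0814]Traceback (most recent call last):
  File "<stdin>", line 9, in <module>
    return _quantile_unchecked(
        a, q, axis, out, overwrite_input, method, keepdims, weights)
    return _ureduce(a,
                    func=_quantile_ureduce_func,
    ...<5 lines>...
                    overwrite_input=overwrite_input,
                    method=method)
    r = func(a, **kwargs)
    result = _quantile(arr,
                       quantiles=q,
    ...<2 lines>...
                       out=out,
                       weights=wgt)
    slices_having_nans = np.isnan(arr[-1, ...])
                                  ~~~^^^^^^^^^
IndexError: index -1 is out of bounds for axis 0 with size 0
```

>>> drive_tool --series "0 0 8 0 1;0 0 40 0 1;-10 30 40 0 1;-20 50 20 0 1;0 0 0 0 1"

```text
t: 8.9
tcp_pos: [0.4732, 0.0361, 0.1483]
eef_rot: [0.001, 0.365, 0.931, 0.001]
ft_force: [0.7, -1.4, -0.7]
grip_width: 0.0003
grip_force: 0.0
```

```bash
python3 - <<'E'
from h import *
np.set_printoptions(precision=4,suppress=True)
f=grab('side');P=cloud(f);g=grab('top');Q=cloud(g)
print(ctrl.get_obs()['ft_force'])
for D in (P,Q):
    d=D[...,:2]-O;X=(d@[C,Sn])*1e3;Y=(d@[-Sn,C])*1e3;Z=D[...,2]*1e3
    k=(X<-136)&(X>-200)&(abs(Y)<40)&(Z>10)&(Z<130)
    print('clip',k.sum(), *[np.percentile(v[k],[3,25,50,75,97]) for v in (X,Y,Z)] if k.sum() else '')
    for a,b in ((-195,-175),(-175,-160),(-160,-148),(-148,-138)):
        j=k&(X>a)&(X<b)&(Z>40); print(a,b,j.sum(),np.percentile(Z[j],[5,50,95]) if j.sum() else '',np.percentile(Y[j],[5,95]) if j.sum() else '')
    k=(abs(Z-62)<10)&(X<-105)&(X>-137)&(abs(Y)<70);print('handle',k.sum(),[np.percentile(v[k],[2,98]) for v in (X,Y)])
    k=(abs(Z-80)<5)&(abs(X)<130)&(abs(Y)<130);print('lid',k.sum(),[np.percentile(v[k],[1,99]) for v in (X,Y)])
cv2.imwrite('pics/c7.png',np.hstack([cv2.resize(g['pixels'][180:300,200:320],(400,400)),cv2.resize(f['pixels'][190:310,230:350],(400,400))]))
E
```

```text
[0.0404 0.1393 0.3203]
clip 119 [-174.6044 -166.7702 -156.1384 -146.5029 -136.7482] [-20.3978  -9.6711   1.8562   9.2546  13.1586] [64.7215 73.8302 75.9579 79.0884 82.1304]
-195 -175 1 [70.1149 70.1149 70.1149] [10.8108 10.8108]
-175 -160 47 [64.4924 79.1885 82.291 ] [-16.6899  11.6215]
-160 -148 38 [72.6279 76.7485 79.8612] [-19.3285  10.6533]
-148 -138 27 [70.0534 74.4855 76.6472] [-19.4746  14.0998]
handle 145 [array([-134.3197, -105.5975]), array([-44.9402,  41.9291])]
lid 2270 [array([-83.5729,  89.2274]), array([-93.0683,  96.7013])]
clip 210 [-179.8689 -169.5713 -157.4695 -144.8131 -136.8064] [-24.0813 -16.1157  -7.3106   1.8138  11.8074] [62.6523 71.2616 74.8672 77.6275 82.3103]
-195 -175 30 [63.0235 73.861  83.7188] [-23.0482   5.9452]
-175 -160 64 [73.9413 77.2616 82.1458] [-22.2225   7.6819]
-160 -148 51 [69.484  74.8926 79.8282] [-21.8912   7.1382]
-148 -138 50 [61.7382 71.4666 78.1063] [-27.0794  13.4725]
handle 274 [array([-136.0253, -105.524 ]), array([-50.9438,  37.3539])]
lid 2944 [array([-91.3969,  85.1377]), array([-102.8636,   64.6942])]
```

View pics/c7.png

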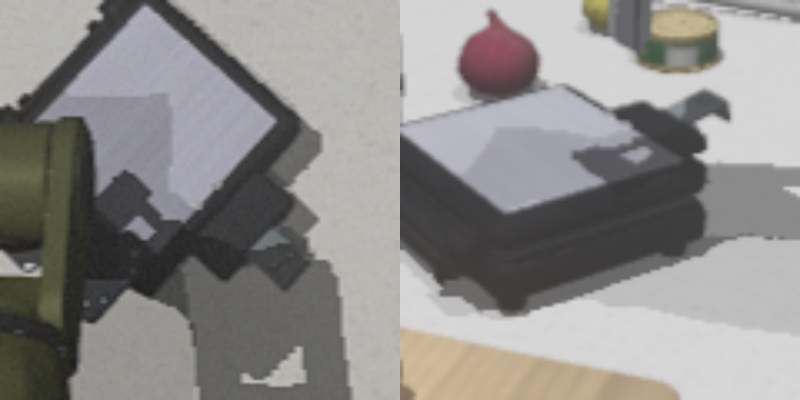

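>>> drive_tool --series "-7.5 -37 0 0 1;-7.5 -37 0 0 1;-7.5 -37 0 0 1;-7.5 -37 0 0 1;-8 -37 0 0 1;0 0 -40 0 1;0 0 -20 0 1;0 0 -10 0 1;0 0 -8 0 1;0 0 -8 0 1;0 0 -8 0 1;0 0 -8 0 1;0 0 -8 0 1;0 0 -8 0 1;0 0 -8 0 1;0 0 -8 0 1;0 0 -8 0 1;0 0 0 0 1"

```text
t: 11.25
tcp_pos: [0.435, -0.1508, 0.0042]
eef_rot: [-0.0, 0.367, 0.93, 0.0]
ft_force: [-0.0, -0.6, -0.1]
grip_width: 0.0007
grip_force: 0.0
```

```bash
python3 - <<'E'
from h import *
f=grab('side');g=grab('top')
o=ctrl.get_obs();print(o['tcp_pos'],press(o['tcp_pos']),o['ft_force'])
cv2.imwrite('pics/c8.png',np.hstack([cv2.resize(g['pixels'][180:300,200:320],(400,400)),cv2.resize(f['pixels'][190:310,230:350],(400,400))]))
E
```

```text
[ 0.43535422 -0.15092173  0.00477895] [-183.5   -5.3] [ 0.75129544  0.71997493 -0.10611167]
```

View pics/c8.png

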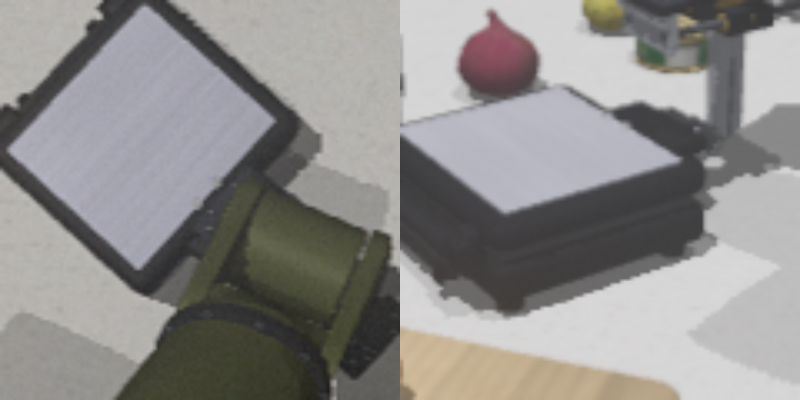

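>>> drive_tool --series "0 0 -8 0 1;2.7 2.9 0 0 1;2.7 2.9 0 0 1;2.7 2.9 0 0 1;2.7 2.9 0 0 1;2.7 2.9 0 0 1;0 0 0 0 1"

```text
t: 12.22
tcp_pos: [0.449, -0.1362, -0.0032]
eef_rot: [0.0, 0.367, 0.93, 0.0]
ft_force: [0.2, 0.0, -0.6]
grip_width: 0.0004
grip_force: 0.0
```

>>> drive_tool --series "2 2.2 0 0 1;0 0 0 0 1"

```text
t: 12.48
tcp_pos: [0.4508, -0.1342, -0.0033]
eef_rot: [-0.0, 0.367, 0.93, 0.0]
ft_force: [0.5, -0.9, -0.5]
grip_width: 0.0007
grip_force: 0.4
```

>>> drive_tool --series "1.4 1.5 0 0 1;0 0 0 0 1"

```text
t: 12.72
tcp_pos: [0.4521, -0.1327, -0.0033]
eef_rot: [-0.0, 0.367, 0.93, 0.0]
ft_force: [-1.3, -1.1, -0.9]
grip_width: 0.0001
grip_force: 0.7
```

>>> drive_tool --series "0.7 0.7 0 0 1;0 0 0 0 1"

```text
t: 12.98
tcp_pos: [0.4528, -0.1321, -0.0033]
eef_rot: [-0.0, 0.367, 0.93, -0.0]
ft_force: [-1.2, -2.0, -1.7]
grip_width: 0.0003
grip_force: 1.1
```

>>> drive_tool --series "0.7 0.7 0 0 1;0 0 0 0 1"

```text
t: 13.22
tcp_pos: [0.4534, -0.1314, -0.0034]
eef_rot: [-0.0, 0.367, 0.93, -0.0]
ft_force: [-2.6, -3.3, -2.2]
grip_width: 0.0
grip_force: 2.0
```

```bash
cat > m.py <<'E'
from h import *
np.set_printoptions(precision=1,suppress=True)
f=grab('side');P=cloud(f)
o=ctrl.get_obs();print(o['tcp_pos']*1e3,press(o['tcp_pos']),o['ft_force'])
for D in (P,cloud(grab('top'))):
    d=D[...,:2]-O;X=(d@[C,Sn])*1e3;Y=(d@[-Sn,C])*1e3;Z=D[...,2]*1e3
    k=(X<-110)&(X>-200)&(abs(Y+4)<20)&(Z>12)&(Z<90)
    for z in range(15,85,10):
        j=k&(abs(Z-z)<5); print(z,j.sum(),np.percentile(X[j],[5,50,95]) if j.any() else '',np.percentile(Y[j],[5,95]) if j.any() else '')
    k=(abs(Z-80)<4)&(abs(X)<130)&(abs(Y)<130);print('lid',k.sum(),[np.percentile(v[k],[1,99]) for v in (X,Y)],np.median(Z[k]))
E
python3 m.py
```

```text
[ 453.4 -131.4   -3.4] [-156.9   -5.2] [-1.9 -3.2 -3.1]
15 0  
25 0  
35 3 [-160.2 -158.5 -156.8] [-0.   2.1]
45 12 [-166.6 -161.3 -139.4] [ 1.5 11.9]
55 20 [-167.9 -159.9 -151.2] [1.2 5.3]
65 46 [-167.  -140.5 -120.5] [-16.8  12.7]
75 81 [-163.4 -137.7 -112.8] [-20.7   9.3]
lid 2209 [array([-82.6,  89.6]), array([-92.6,  95.3])] 80.91538417147926
15 0  
25 0  
35 0  
45 0  
55 0  
65 0  
75 0  
lid 3060 [array([-84.5,  84.9]), array([-101.6,   90.9])] 79.6090986850534
```

>>> drive_tool --series "0.5 0.5 0 0 1;0 0 0 0 1"

```text
t: 13.58
tcp_pos: [0.4535, -0.1313, -0.0034]
eef_rot: [-0.0, 0.367, 0.93, -0.0]
ft_force: [-7.3, -6.2, -1.6]
grip_width: 0.0003
grip_force: 4.7
```

>>> drive_tool --series "0.5 0.5 0 0 1;0 0 0 0 1"

```text
t: 13.82
tcp_pos: [0.4539, -0.1308, -0.0034]
eef_rot: [-0.001, 0.367, 0.93, -0.0]
ft_force: [-7.7, -7.9, -1.3]
grip_width: 0.0004
grip_force: 5.3
```

>>> drive_tool --series "-4 -4 0 0 1;-14 -15 0 0 1;-10 -10 40 0 1;0 0 60 0 1;-30 -30 40 0 1;-40 -20 0 0 1;-40 -20 0 0 1;0 0 0 0 1"

```text
t: 14.82
tcp_pos: [0.3154, -0.2303, 0.1373]
eef_rot: [0.001, 0.368, 0.93, -0.0]
ft_force: [-0.6, -0.4, -0.4]
grip_width: 0.0007
grip_force: 0.0
```

```bash
python3 m.py
```

```text
[ 316.5 -229.9  137.3] [-322.3   27.8] [-0.5  0.9 -0.2]
15 0  
25 0  
35 3 [-141.5 -141.2 -138.9] [10.8 11.8]
45 0  
55 0  
65 23 [-140.5 -134.7 -119.7] [-20.9  11.7]
75 39 [-136.  -120.6 -110.4] [-20.6  12.1]
lid 2210 [array([-81.4,  89.9]), array([-92.6,  95.7])] 80.83915308990753
15 0  
25 1 [-145.7 -145.7 -145.7] [-21.3 -21.3]
35 7 [-147.9 -147.7 -139.9] [-13.6   9.6]
45 9 [-147.5 -146.3 -137.7] [-18.1   6.4]
55 5 [-146.1 -145.7 -132.2] [-21.7 -14. ]
65 119 [-144.7 -130.8 -112.3] [-22.1  13.9]
75 55 [-141.6 -124.1 -111.5] [-20.9  13.8]
lid 3356 [array([-88.1,  85.7]), array([-100.6,   90.4])] 79.47394105551086
```

>>> drive_tool --series "40 20 0 0 1;40 20 0 0 1;30 30 -40 0 1;0 0 -60 0 1;4 4 -49 0 1;6 6 0 0 1;5 5 0 0 1;5 5 0 0 1;2 2 0 0 1;0 0 0 0 1"

```text
t: 16.18
tcp_pos: [0.4489, -0.1374, -0.0116]
eef_rot: [0.001, 0.367, 0.93, 0.0]
ft_force: [0.3, 0.6, 0.2]
grip_width: -0.0
grip_force: 0.0
```

>>> drive_tool --series "2 2.2 0 0 1;0 0 0 0 1"

```text
t: 16.42
tcp_pos: [0.4506, -0.1352, -0.0122]
eef_rot: [0.0, 0.367, 0.93, 0.0]
ft_force: [0.4, 0.7, -0.2]
grip_width: 0.0005
grip_force: 0.0
```

>>> drive_tool --series "1.2 1.2 0 0 1;0 0 0 0 1"

```text
t: 16.68
tcp_pos: [0.4518, -0.134, -0.0123]
eef_rot: [-0.0, 0.367, 0.93, 0.0]
ft_force: [0.4, -0.8, -1.0]
grip_width: 0.0002
grip_force: 0.0
```

>>> drive_tool --series "1 1.2 0 0 1;0 0 0 0 1"

```text
t: 16.92
tcp_pos: [0.4528, -0.1327, -0.0123]
eef_rot: [0.0, 0.367, 0.93, 0.0]
ft_force: [0.0, 0.0, -0.4]
grip_width: 0.0006
grip_force: 0.0
```

>>> drive_tool --series "0.6 0.7 0 0 1;0 0 0 0 1"

```text
t: 17.18
tcp_pos: [0.4534, -0.132, -0.0123]
eef_rot: [-0.0, 0.367, 0.93, -0.0]
ft_force: [-0.2, 0.7, 0.4]
grip_width: 0.0006
grip_force: 0.0
```

>>> drive_tool --series "0.4 0.4 0 0 1;0 0 0 0 1"

```text
t: 17.42
tcp_pos: [0.4538, -0.1317, -0.0123]
eef_rot: [0.0, 0.367, 0.93, -0.0]
ft_force: [-0.1, 0.1, -0.3]
grip_width: 0.0005
grip_force: 0.0
```

>>> drive_tool --series "0.4 0.5 0 0 1;0 0 0 0 1"

```text
t: 17.68
tcp_pos: [0.4541, -0.1313, -0.0123]
eef_rot: [-0.0, 0.367, 0.93, -0.0]
ft_force: [-0.6, -0.7, 0.0]
grip_width: 0.0005
grip_force: 0.6
```

>>> drive_tool --series "0.4 0.4 0 0 1;0 0 0 0 1"

```text
t: 17.92
tcp_pos: [0.4541, -0.1312, -0.0123]
eef_rot: [-0.0, 0.367, 0.93, -0.0]
ft_force: [-4.9, -5.1, 1.2]
grip_width: 0.0003
grip_force: 3.4
```

>>> drive_tool --series "-4 -4 0 0 1;-14 -15 0 0 1;-10 -10 40 0 1;0 0 60 0 1;-20 -20 30 0 1;0 0 0 0 1"

```text
t: 18.68
tcp_pos: [0.4069, -0.1809, 0.1196]
eef_rot: [0.002, 0.367, 0.93, -0.0]
ft_force: [-1.1, 0.1, -0.8]
grip_width: 0.0006
grip_force: 0.0
```

```bash
python3 m.py | grep -E "lid|^\[" ; python3 -c "
from workcell import ctrl; print(ctrl.hand_in())"
```

```text
[ 406.6 -180.1  117.9] [-224.4   -4.2] [-0.1  0.2 -0.1]
lid 2215 [array([-81.7,  90.6]), array([-92.1,  96.1])] 80.79865820765336
lid 3272 [array([-87.9,  85.9]), array([-100.6,   89.7])] 79.45311581484981
the job is handed in; nothing more can be done
None
```

The job is handed in after about 19 s: the lid is fully shut, lying flat at 80 mm. The clip is home as far as I can measure: it came up against a hard stop at the same spot when pushed at two heights. I saw no real shift of the press, and the arm was clear of everything at the end.

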